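# Pass a steel ring over a spring stop into the gauging station

### The job

Without gripping or lifting anything, press down the long tread plate of the spring stop with the fingertips through the bore of the big steel ring, and keep it down while you push the ring along the channel, over the two stop pins, until it is home against the end block. Then let the tread go and move clear, so that the pins spring up behind the ring and lock it in. Leave everything else on the bench where it is.

Things in the scene. Friction and masses are not known exactly. Their poses are not given: they have to be found in the camera images.
- ring_track: fixed grey-painted ring gauging track, 274 x 150 mm. Origin: underside (on the bench), midway between the two stop pins. x runs along the channel from the open end (x -140 mm) to the end stop, z up. The ring slides on two steel floor strips, 30 mm above the bench, 28 to 56 mm either side of the centre line; the side rails are 112 mm apart inside, 13 mm wide, 40 mm high above the bench.
- end_button (a point): face of the round button in the middle of the end block (53 mm high, screw heads to 56 mm), 39 mm above the bench, at x +106.5 mm, y 0 of the track. The ring is home when its rim touches it: ring centre then at about x +53 mm of the track
- stop (a joint): spring stop of the track, m pressed down: 0 = up, 0.011 = bottom. One rigid part, tread plate and two pins, that goes straight down wherever the tread is pressed: about 2 N at first, 6 N at the bottom; the spring lifts it when let go. Pressed 8 mm or more, the pins are below the floor strips and the ring slides over them
- tread (a point): middle of the tread's top (x 0, y 0 of the track), moves with the stop; 28.5 mm above the bench when up. The tread is a long dark plate with fine cross lines, x -105 to +101 mm, y +-26 mm, in a slot 56 mm wide (x -112 to +104 mm) between the floor strips. Fingers fit through the ring's bore onto it, may slide along it and push the ring by the inside of its bore
- pin (a point): top of one of the stop's two steel pins, 10 mm thick, at x 0, y +34 mm of the track (the other at y -34 mm); moves with the stop. When up they stand 8 mm above the floor strips and bar the ring, its centre then at about x -48 mm of the track
- big_ring: loose plain ground steel ring lying flat in the channel, 107 mm outside, bore free for about 80 mm, 18 mm high, 0.2 to 0.4 kg. Origin: centre of its underside. It starts between the open end and the pins, its centre at about x -75 to -55 mm of the track.
- dark_ring: bystander, to be left alone: dark setting ring, 72 mm across, 18 mm high, lying at the left of the bench; origin at the centre of its underside
- slip_block: bystander, to be left alone: flat steel gauge block, 9 x 35 x 18 mm, standing on its long edge, lying beyond the track; origin at the centre of its underside
- ground_bar: bystander, to be left alone: ground steel bar, 10 x 62 x 10 mm, lying beyond the track; origin at the centre of its underside
- hex_nut: bystander, to be left alone: steel hex nut, 20 mm across, 10 mm high, on the robot's side of the track; origin at the centre of its underside
- connector: bystander, to be left alone: black round cable connector standing upright, 22 mm across, 46 mm high, at the right of the bench; origin at the centre of its underside
- pot_magnet: bystander, to be left alone: black pot magnet with a knob, 43 mm across, 37 mm high, at the right of the bench; origin at the centre of its underside
- dial: bystander, to be left alone: dial indicator lying on its back, 138 x 57 x 22 mm, at the right of the bench; origin at the centre of its underside
Not all that is in view belongs to the job. Leave any blue or green look-alike of the big_ring alone.

How it is judged (in metres and radians):
On the way, in this order (a step that is already met when the one before it is completed fails the run):
1. the spring stop is pressed down while the ring is still before the pins (value of joint stop above 0.006 m and x of big_ring in the frame of ring_track below -0.04 m), for 0.05 s.
2. the ring slides over the pins with the stop held down (value of joint stop above 0.006 m and x of big_ring in the frame of ring_track above 0 m), for 0.1 s.
At the end, for the whole second after the job is handed in: The ring lies flat and at rest on the floor strips at the end block (centre at x +45 to +58 mm and within 6 mm of the centre line of the track, underside 27 to 33 mm above the bench, tilt under 0.06 rad), and the stop is up behind it (pressed less than 1.5 mm) (x of big_ring in the frame of ring_track between 0.045 and 0.058 m and y of big_ring in the frame of ring_track between -0.006 and 0.006 m and z of big_ring in the frame of ring_track between 0.027 and 0.033 m and value of joint stop below 0.0015 m and angle between big_ring's own z axis and vertical below 0.06 rad and linear speed of big_ring below 0.01 m/s); the robot touches nothing.
It fails at once if the ring is lifted more than 15 mm off the floor strips (z of big_ring in the frame of ring_track above 0.045 m).
It fails at once if the stop is let up (less than 4 mm pressed) while the ring is over the pins (its centre between x -35 and +40 mm of the track) (x of big_ring in the frame of ring_track between -0.035 and 0.04 m and value of joint stop below 0.004 m).
It fails at once if a bystander is moved more than 15 mm (distance of any of dark_ring, slip_block, ground_bar, hex_nut, connector, pot_magnet, dial from where it was at the start of the episode above 0.015 m).
It also fails if it takes over 40 s, if anything falls off the work surface, if the arm or the gripper's body presses on something with over 40 N, if the wrist force passes 120 N, or if a joint passes its speed limit or range.

### The arm

A 6-joint arm with a two-finger parallel gripper is mounted at the origin on a cart in front of the work surface, level with it; the furniture and walls round the work are solid. World frame = base frame: x ahead of the robot, y to its left, z up, the work surface at z = 0. Lengths are in mm, angles in rad, forces in N, time in s.
With the tool pointing down it reaches from about 350 to 875 mm from the base axis. Payload 4.2 kg.
Tool frame: the origin (TCP) lies at the very end of the fingers, on their centre line; the grasp point (between the pads) lies arm.grip_depth behind it (arm.grip_depth is the distance from the TCP to the grasp point, in mm); z points along the fingers, y is the direction in which the jaws open and shut (so a half turn about z gives the same grasp; the last joint's range is limited). The gripper opens to 85 mm and grips with 20 to 120 N. Pads are 22 mm wide; open, the fingers measure 114 mm over their backs; the gripper's body (76 mm by 85 mm) begins 54 mm behind the grasp point. The pads swing forward as they close: fully open they stand 13 mm farther back than shut.
Start: joints at [1.572, 0.385, 0.008, 0, -1.194, -0.259], TCP at [159.314, 604.333, 231.312] pointing down, gripper open.
Joint ranges: [-3.14, 3.14], [-1.21, 2.06], [-1.07, 1.41], [-3.16, 2.05], [-2.99, -0.16], [-3.1, 3.1]. Speed limits (rad/s): [2.79, 2.79, 3.14, 3.14, 3.14, 3.14].

### API

Orientations are given as a unit quaternion [x, y, z, w].
In Python, from bench import arm, optics, workorder gives the robot as it stands. The module is installed in compiled form; this text tells all that it offers.
- The arm moves only by the tool play_rows, never from a script. Its arguments are lists of equal length, an entry for each row: "travel": the shift along the tool's x, y, z in m, a list of three; "rotation": the turn, a rotation vector about the tool's x, y, z in rad, a list of three; "grip": the opening, from 0 (shut) to 1 (fully open). In form: {"travel": [[x, y, z], ...], "rotation": [[rx, ry, rz], ...], "grip": [grip, ...]}. A call has 1 to 12 rows; each row shifts and turns the commanded pose from where the row before left it, along the tool's axes as they then stand; what a row does not reach is not made up. A row lasts 1/12 s, in which the tool goes at most 41.7 mm and 7.16 degrees, less where a joint would pass 70% of its speed; a pose out of reach is approached as far as the arm can. A call is refused whole if a number of a shift passes 0.0417 or a number of a turn 0.125, either way. A call with a gripper value outside its range is refused whole. The fingers move at their own pace and stop on an object; the grip force is fixed at half the most. Time passes only in rows, so rows that do not move let the fingers close. It gives the time, the measured TCP pose, the force and the opening at its end, in the units of the state.
- arm.read_state(): the state, without advancing time (a new reading comes with each control period).
- optics.get_image(name): name is "side" or "top"; returns a dict with "image" (384x512x3 uint8, blue, green, red), "depth" (384x512 float32, mm along the optical axis (not along the pixel's ray), 0 where there is no reading), "camera_matrix" (3x3 intrinsics, pixels), "k1" (the pictures are not rectified: a ray, as slopes to the right and down, at radius r is drawn at 1 + k1 r^2 times it, then the intrinsics apply), "R" (3x3) and "t" (3): a world point X has camera coordinates R X + t. Camera axes: x right, y down, z forward; pixel columns grow to the right and rows downward; lengths in mm; the calibration is good to about 2 mm. A picture is of the moment at which its call begins.
- workorder.job_done(): hands the job in, once; it reports no verdict.
The state is a dict: "clock": time; "joints": joint angles; "joint_vel": joint speeds; "joint_efforts": joint torques, N m; "position": TCP position; "ee_rot": TCP orientation; "contact_force": force on the tool from outside, world axes, zero at the start; "wrist_torque": the same for the moment, N m; "gripper_width": finger opening in mm.
Only numpy, scipy, OpenCV 4.12 (cv2) and the standard library are available. Lean on these libraries where they do the work, as an engineer would, in place of code of your own. Each camera call takes 0.05 s, during which the arm holds its last target. There are 200 camera calls.

## Working session

There is one attempt and no reset: what is moved stays moved. The work goes in short steps, Python scripts to look and compute and a tool call to move; the robot and the scene stay as the last step left them, time stands still between calls to the robot, and variables do not carry over. Pictures are saved under pics/ and viewed, about 8 in all and at most 12, crops included, and the job is handed in when it is done.

Besides the shell and the picture viewer there is one more tool, called after ">>>" by a JSON object that holds its "fn" and its "kwargs". play_rows: Moves the arm, as the interface text tells. Its arguments: {"type":"object","properties":{"travel":{"type":"array","items":{"type":"array","items":{"type":"number"}}},"rotation":{"type":"array","items":{"type":"array","items":{"type":"number"}}},"grip":{"type":"array","items":{"type":"number"}}},"required":["travel","rotation","grip"]}

```bash
mkdir -p pics; cat > h.py <<'E'
import numpy as np, cv2
from bench import arm, optics, workorder
def world(c,uv,z):
    K=c["camera_matrix"];uv=np.float64(uv).reshape(-1,2)
    d=np.c_[(uv[:,0]-K[0,2])/K[0,0],(uv[:,1]-K[1,2])/K[1,1]]; s=d.copy()
    for _ in range(20): s=d/(1+c["k1"]*(s**2).sum(1,keepdims=True))
    R=np.array(c["R"]);t=np.array(c["t"]).ravel();o=-R.T@t
    r=np.c_[s,np.ones(len(s))]@R
    return o+r*((z-o[2])/r[:,2])[:,None]
def pts(c):
    h,w=c["depth"].shape;v,u=np.mgrid[:h,:w];K=c["camera_matrix"]
    d=np.c_[(u.ravel()-K[0,2])/K[0,0],(v.ravel()-K[1,2])/K[1,1]];s=d.copy()
    for _ in range(10): s=d/(1+c["k1"]*(s**2).sum(1,keepdims=True))
    P=np.c_[s,np.ones(len(s))]*c["depth"].ravel()[:,None]
    return ((P-np.array(c["t"]).ravel())@np.array(c["R"])).reshape(h,w,3)
E
python3 - <<'E'
from h import *
import pickle
s=arm.read_state();print(s,arm.grip_depth)
for n in("top","side"):
    c=optics.get_image(n);pickle.dump(c,open(n+".pkl","wb"));R=np.array(c["R"]);print(n,-R.T@np.array(c["t"]).ravel(),R[2],c["k1"])
    cv2.imwrite(f"pics/{n}0.png",cv2.resize(c["image"],(800,600)))
E
```

```text
{'clock': 0.0, 'joints': array([ 1.57159973e+00,  3.85594328e-01,  6.65343876e-03, -5.05051478e-04,
       -1.19403913e+00, -2.58597128e-01]), 'joint_vel': array([ 0.00102248, -0.00096463,  0.00097716, -0.00098517, -0.00063983,
       -0.00030706]), 'joint_efforts': array([ 3.23760260e-04, -3.92289948e+01,  1.88407123e+01,  4.18621391e+00,
       -4.52692577e-03,  1.71548301e-06]), 'position': array([159.17513707, 603.78885204, 230.20871344]), 'ee_rot': array([ 9.91691697e-01, -1.28632544e-01, -9.15251232e-05,  1.11303302e-03]), 'contact_force': array([-0.21384429, -0.046753  ,  0.41946957]), 'wrist_torque': array([-0.01227271,  0.03107243,  0.01241112]), 'gripper_width': 85.32312673342116} 18.700000000000003
top [ 433.44168127    9.92956791 1456.05372537] [ 0.08455914  0.01405055 -0.99631939] 0.049008902803043694
side [ 629.67287772 1222.40413212  721.78244434] [-0.05073362 -0.87656937 -0.47859402] 0.02173755534032011
```

View pics/top0.png

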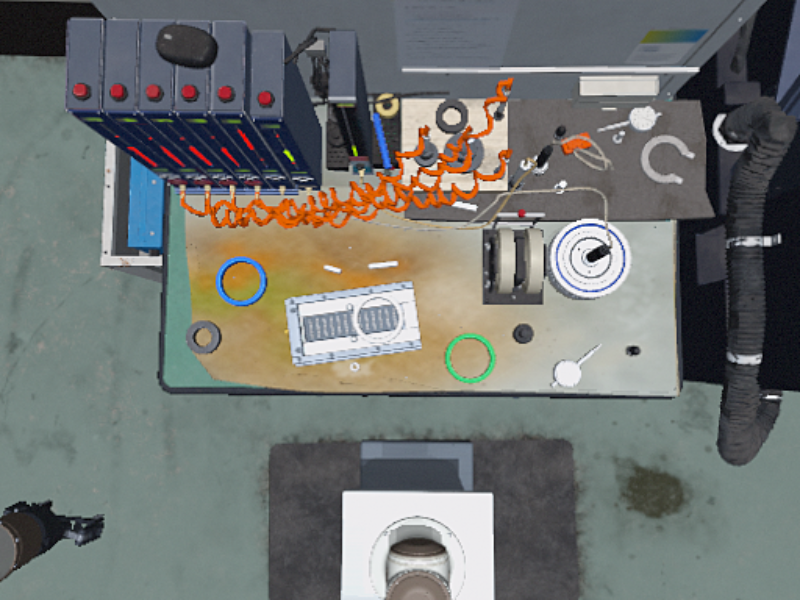

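View pics/side0.png

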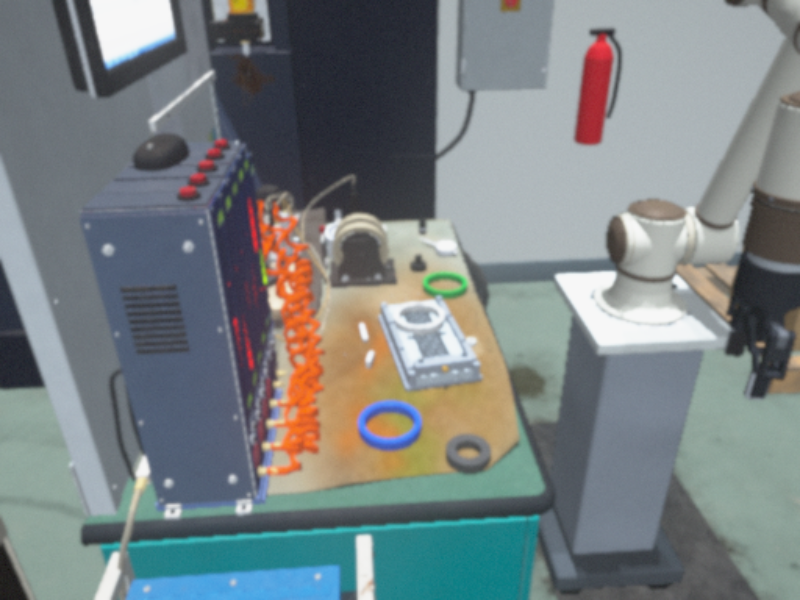

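The top view shows the track at about (355,323), with the ring at (379,320) in its right half. The end block is at the left, so track +x points to world +y. The side view agrees. Next I'll measure the track outline and the ring.

```bash
python3 - <<'E'
from h import *
import pickle
c=pickle.load(open("top.pkl","rb"));P=pts(c);x0,y0,x1,y1=175,170,280,240
cr=P[y0:y1,x0:x1]
H=cr[...,2];print("bench z",np.median(H[:8]), "pct",np.percentile(H,[5,25,50,75,95]).round(1))
m=((H>22)&(H<75)).astype(np.uint8)
n,l,st,ce=cv2.connectedComponentsWithStats(m);i=1+st[1:,4].argmax();q=cr[l==i]
r=cv2.minAreaRect(q[:,:2].astype(np.float32));print("rect",r,cv2.boxPoints(r),q[:,2].mean())
img=c["image"][y0:y1,x0:x1]
cv2.imwrite("pics/crop.png",cv2.resize(img,None,fx=7.5,fy=7.5,interpolation=cv2.INTER_CUBIC))
hm=np.clip((H-0)*4,0,255).astype(np.uint8)
cv2.imwrite("pics/hm.png",cv2.resize(hm,None,fx=7.5,fy=7.5,interpolation=cv2.INTER_NEAREST))
E
```

```text
bench z -0.16815147428220362 pct [-4.2 -0.3  8.3 31.2 48.8]
rect ((508.2447509765625, 144.61680603027344), (138.32749938964844, 283.2604064941406), 8.44318962097168) [[419.03522   274.5568   ]
 [460.62595    -5.6336164]
 [597.4543     14.676819 ]
 [555.8635    294.86722  ]] 34.83685889897244
```

View pics/crop.png

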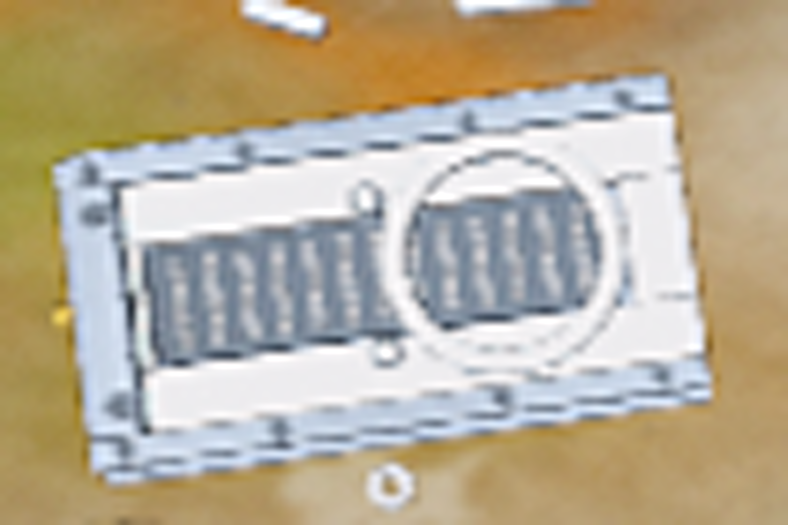

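View pics/hm.png

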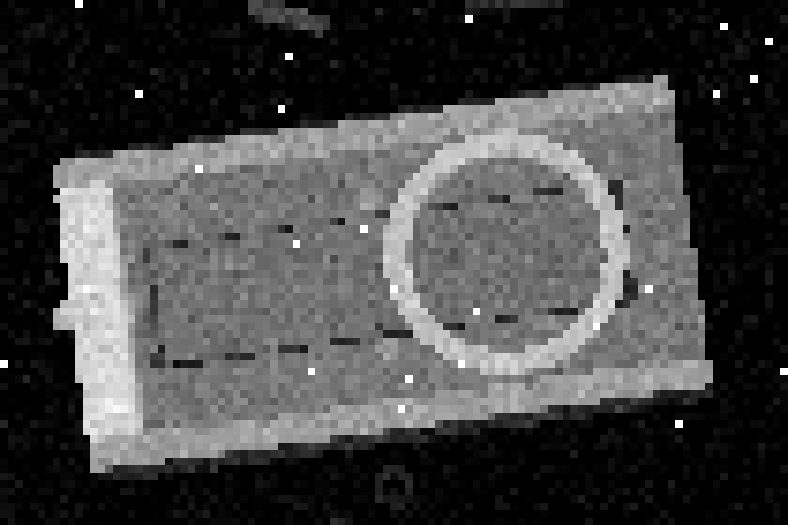

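Crop: the pins are at (367,198) and (387,352), the ring centre is near (507,253) and the end block is at the left. I'll cast these to world coordinates.

```bash
python3 - <<'E'
from h import *
import pickle
c=pickle.load(open("top.pkl","rb"));P=pts(c);x0,y0=175,170
f=lambda p:(np.array(p)+.5)/7.5-.5+[x0,y0]
pin=world(c,[f((367,196)),f((387,350))],38);print("pins",pin,np.linalg.norm(pin[0]-pin[1]))
# rail inner/outer edges: top rail and bottom rail corners at z=40
co=world(c,[f((668,75)),f((55,162)),f((712,399)),f((95,480))],[40,40,40,40][0]);print(co)
for a,b in((0,1),(2,3)):
    d=co[b]-co[a];print("dir",np.degrees(np.arctan2(d[1],d[0])))
cr=P[170:240,175:280]
m=(cr[...,2]>43)&(cr[...,2]<54);m[:, :45]=0
q=cr[m];print(len(q))
(cx,cy),r=cv2.minEnclosingCircle(q[:,:2].astype(np.float32))
from scipy.optimize import least_squares
ok=np.abs(np.hypot(q[:,0]-cx,q[:,1]-cy)-46)<12
s=least_squares(lambda p:np.hypot(q[ok,0]-p[0],q[ok,1]-p[1])-p[2],[cx,cy,46]);print("ring",s.x,r, q[:,2].mean(), world(c,f((507,253)),48))
E
```

```text
pins [[542.6634241  148.23897511  38.        ]
 [474.50347973 138.22434754  38.        ]] 68.891732317612
[[597.5820593   15.16568829  40.        ]
 [556.41893292 286.6879301   40.        ]
 [454.25162195  -5.48493317  40.        ]
 [416.24970864 265.46549155  40.        ]]
dir 98.62047361438547
dir 97.98388999351076
312
ring [517.79098699  86.15979186  48.709151  ] 97.90863800048828 47.67725801372048 [[517.29719774  85.22585282  48.        ]]
```

Track origin is about (508.6, 143.2) with its axis at 98.4°, and the ring is at track x ≈ -58, y ≈ 0. I'll turn the tool 23° so the jaws lie along the track, shut the fingers and travel over the ring.

>>> {"fn": "play_rows", "kwargs": {"travel": [[0,0,0],[0,0,0],[0,0,0],[0,0,0],[0.014,0.028,0],[0.014,0.028,0],[0.014,0.028,0],[0.014,0.028,0],[0.014,0.028,0],[0.014,0.028,0],[0.014,0.028,0],[0.014,0.028,0]], "rotation": [[0,0,-0.101],[0,0,-0.101],[0,0,-0.101],[0,0,-0.101],[0,0,0],[0,0,0],[0,0,0],[0,0,0],[0,0,0],[0,0,0],[0,0,0],[0,0,0]], "grip": [0,0,0,0,0,0,0,0,0,0,0,0]}}

```text
clock: 1.1
position: [303.2, 397.4, 231.0]
ee_rot: [0.997, 0.073, -0.0, 0.0]
contact_force: [-0.7, -0.3, 0.4]
gripper_width: 0.1
```

>>> {"fn": "play_rows", "kwargs": {"travel": [[0.014,0.028,0],[0.014,0.028,0],[0.014,0.028,0],[0.014,0.028,0],[0.014,0.028,0],[0.014,0.028,0],[0.014,0.028,0],[0.014,0.028,0],[0.014,0.028,0],[0.014,0.028,0],[0.014,0.028,0],[0,0,0]], "rotation": [[0,0,0],[0,0,0],[0,0,0],[0,0,0],[0,0,0],[0,0,0],[0,0,0],[0,0,0],[0,0,0],[0,0,0],[0,0,0],[0,0,0]], "grip": [0,0,0,0,0,0,0,0,0,0,0,0]}}

```text
clock: 2.1
position: [501.7, 113.3, 230.6]
ee_rot: [0.998, 0.071, -0.0, 0.001]
contact_force: [-0.5, 0.1, 0.3]
gripper_width: 0.1
```

```bash
cat > st.py <<'E'
from h import *
from scipy.spatial.transform import Rotation as Ro
s=arm.read_state();p=s["position"];R=Ro.from_quat(s["ee_rot"]).as_matrix()
a=np.radians(98.36);u=np.array([np.cos(a),np.sin(a)]);v=np.array([-u[1],u[0]]);d=p[:2]-[508.6,143.2]
print("t",s["clock"],"pos",p.round(1),"track x,y",(d@u).round(1),(d@v).round(1),"F",s["contact_force"].round(1),"F along",(s["contact_force"][:2]@u).round(1),"w",s["gripper_width"])
print("tool y ang",np.degrees(np.arctan2(-R[1,1],-R[0,1])).round(2),"tz",R[:,2].round(4))
E
python3 st.py
```

```text
t 2.1 pos [501.7 113.3 230.6] track x,y -28.5 11.2 F [-0.5  0.1  0.3] F along 0.2 w 0.10809978952421045
tool y ang 98.09 tz [-8.0e-04 -1.3e-03 -1.0e+00]
```

>>> {"fn": "play_rows", "kwargs": {"travel": [[0.0056,0.0148,0],[0.0056,0.0147,0],[0,0,0.025],[0,0,0.025],[0,0,0.025],[0,0,0.025],[0,0,0.025],[0,0,0.025],[0,0,0],[0,0,0]], "rotation": [[0,0,0],[0,0,0],[0,0,0],[0,0,0],[0,0,0],[0,0,0],[0,0,0],[0,0,0],[0,0,0],[0,0,0]], "grip": [0,0,0,0,0,0,0,0,0,0]}}

```text
clock: 2.93
position: [514.5, 89.0, 80.4]
ee_rot: [0.997, 0.073, -0.002, 0.001]
contact_force: [1.2, 0.5, 0.1]
gripper_width: -0.2
```

```bash
python3 st.py; python3 - <<'E'
from h import *
c=optics.get_image("side");i=c["image"][175:255,220:330];cv2.imwrite("pics/s1.png",cv2.resize(i,None,fx=7,fy=7,interpolation=cv2.INTER_CUBIC))
E
```

```text
t 2.9333 pos [514.5  89.   80.4] track x,y -54.5 2.0 F [1.2 0.5 0.1] F along 0.3 w -0.2057259842033066
tool y ang 98.4 tz [-0.0031 -0.0018 -1.    ]
```

View pics/s1.png

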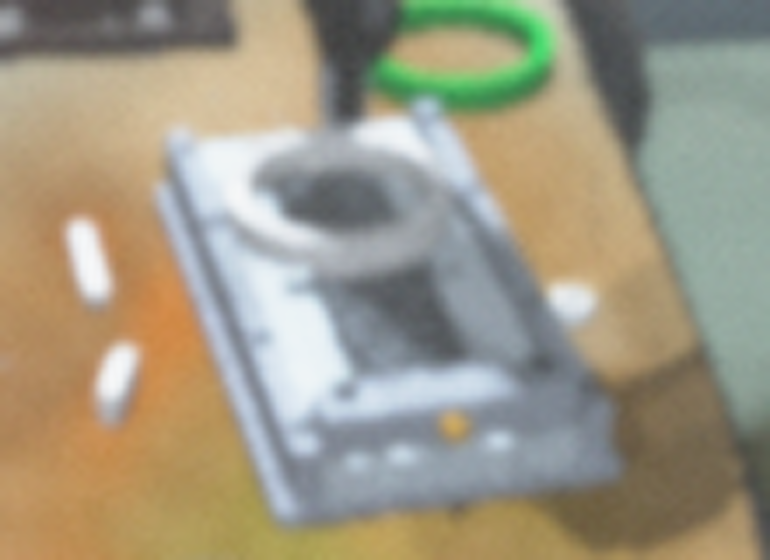

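```bash
python3 - <<'E'
from h import *
c=optics.get_image("side")
f=lambda p:(np.array(p)+.5)/7-.5+[220,175]
def proj(X):
    q=np.array(c["R"])@X+np.array(c["t"]).ravel();s=q[:2]/q[2];s=s*(1+c["k1"]*(s@s));K=c["camera_matrix"];return ((s*[K[0,0],K[1,1]]+[K[0,2],K[1,2]])-[220,175]+.5)*7
print("tip proj",proj(np.array([514.5,89,80])),"ring c",proj(np.array([517,85.8,48])), "ring c seen->",world(c,f((335,205)),48))
t=optics.get_image("top");P=pts(t);cr=P[170:240,175:280];q=cr[(cr[...,2]>70)&(cr[...,2]<400)];print(len(q))
P=pts(c);q=P[175:200,255:285];D=c["depth"][175:200,255:285];dd=q[(np.abs(q[...,0]-514)<60)&(np.abs(q[...,1]-89)<40)&(q[...,2]>58)&(q[...,2]<160)]
i=dd[:,2].argsort()[:12];print(dd[i].round(0))
E
```

```text
tip proj [340.15246352 125.21850812] ring c [334.06978508 181.19257271] ring c seen-> [[518.52056289 108.00281947  48.        ]]
318
[[515.  93.  84.]
 [509.  95.  85.]
 [512.  96.  85.]
 [519.  96.  86.]
 [506.  98.  86.]
 [522.  98.  87.]
 [506.  94.  88.]
 [525.  96.  89.]
 [522.  96.  90.]
 [513. 102.  92.]
 [510. 104.  93.]
 [525.  96.  93.]]
```

```bash
python3 - <<'E'
from h import *
from scipy.optimize import least_squares
for n in("side","top"):
    c=optics.get_image(n);q=pts(c).reshape(-1,3)
    q=q[(np.abs(q[:,0]-517)<62)&(np.abs(q[:,1]-90)<75)&(q[:,2]>44)&(q[:,2]<53)]
    s=least_squares(lambda p:np.hypot(q[:,0]-p[0],q[:,1]-p[1])-p[2],[517,90,46],loss="soft_l1",f_scale=4)
    print(n,len(q),s.x.round(1),q.mean(0).round(1),np.percentile(q[:,1],[1,99]))
E
```

```text
side 225 [516.8  91.6  48.9] [517.4  91.3  49. ] [ 37.45815318 142.35370115]
top 113 [518.7  86.7  49.8] [489.7  66.3  48. ] [ 32.94686909 117.88409314]
```

The two views agree on the ring to within about 5 mm, and the fingers have more than 20 mm of room in the bore. I'll descend and press.

>>> {"fn": "play_rows", "kwargs": {"travel": [[0.002,0.001,0.012],[0,0,0.014],[0,0,0.014],[0,0,0.008],[0,0,0.004],[0,0,0],[0,0,0]], "rotation": [[0,0,0],[0,0,0],[0,0,0],[0,0,0],[0,0,0],[0,0,0],[0,0,0]], "grip": [0,0,0,0,0,0,0]}}

```text
clock: 3.77
position: [518.0, 88.7, 29.9]
ee_rot: [0.997, 0.073, 0.001, -0.0]
contact_force: [0.4, 0.5, 0.7]
gripper_width: -0.1
```

```bash
python3 st.py
```

```text
t 3.7667 pos [518.   88.7  29.9] track x,y -55.3 -1.4 F [0.4 0.5 0.7] F along 0.5 w -0.09704280710910675
tool y ang 98.39 tz [ 1.e-03  3.e-04 -1.e+00]
```

>>> {"fn": "play_rows", "kwargs": {"travel": [[0,0,0.004],[0,0,0.004],[0,0,0.002],[0,0,0],[0,0,0]], "rotation": [[0,0,0],[0,0,0],[0,0,0],[0,0,0],[0,0,0]], "grip": [0,0,0,0,0]}}

```text
clock: 4.18
position: [518.6, 89.0, 19.9]
ee_rot: [0.997, 0.073, 0.001, -0.0]
contact_force: [1.0, 0.9, 4.3]
gripper_width: -0.1
```

```bash
python3 st.py
```

```text
t 4.1833 pos [518.6  89.   19.9] track x,y -55.1 -2.0 F [1.  0.9 4.3] F along 0.8 w -0.09042557110473486
tool y ang 98.41 tz [ 2.3e-03  8.0e-04 -1.0e+00]
```

>>> {"fn": "play_rows", "kwargs": {"travel": [[0,0,0.001],[0,0,0.001],[0,0,0],[0,0,0]], "rotation": [[0,0,0],[0,0,0],[0,0,0],[0,0,0]], "grip": [0,0,0,0]}}

```text
clock: 4.52
position: [518.6, 88.9, 18.0]
ee_rot: [0.997, 0.073, 0.001, -0.0]
contact_force: [0.9, 0.7, 5.6]
gripper_width: 0.0
```

```bash
python3 st.py
```

```text
t 4.5167 pos [518.6  88.9  18. ] track x,y -55.1 -2.0 F [0.9 0.7 5.6] F along 0.6 w 0.015115132772462559
tool y ang 98.4 tz [ 2.4e-03  8.0e-04 -1.0e+00]
```

>>> {"fn": "play_rows", "kwargs": {"travel": [[-0.001,-0.005,0.0003],[0,-0.005,0],[0,-0.005,0],[0,-0.005,0],[0,-0.005,0],[0,-0.005,0],[0,-0.005,0],[0,0,0]], "rotation": [[0,0,0],[0,0,0],[0,0,0],[0,0,0],[0,0,0],[0,0,0],[0,0,0],[0,0,0]], "grip": [0,0,0,0,0,0,0,0]}}

```text
clock: 5.18
position: [510.8, 122.3, 17.6]
ee_rot: [0.997, 0.073, -0.001, 0.001]
contact_force: [0.0, -2.7, 9.1]
gripper_width: -0.0
```

```bash
python3 st.py;  cat > ring.py <<'E'
from h import *
from scipy.optimize import least_squares
import sys
c=optics.get_image("side");q=pts(c).reshape(-1,3)
q=q[(np.abs(q[:,0]-505)<70)&(np.abs(q[:,1]-130)<110)&(q[:,2]>44)&(q[:,2]<51)]
s=least_squares(lambda p:np.hypot(q[:,0]-p[0],q[:,1]-p[1])-48,[510,float(sys.argv[1])],loss="soft_l1",f_scale=2)
a=np.radians(98.36);u=np.array([np.cos(a),np.sin(a)]);v=np.array([-u[1],u[0]]);d=s.x-[508.6,143.2]
print("ring",len(q),s.x.round(1),"track",(d@u).round(1),(d@v).round(1))
E
python3 ring.py 100
```

```text
t 5.1833 pos [510.8 122.3  17.6] track x,y -21.0 0.8 F [ 0.  -2.7  9.1] F along -2.7 w -0.04292313035096116
tool y ang 98.41 tz [-0.0015 -0.0018 -1.    ]
ring 178 [514.9 100.5] track -43.1 -0.0
```

>>> {"fn": "play_rows", "kwargs": {"travel": [[0,-0.006,0],[0,-0.006,0],[0,-0.006,0],[0,-0.006,0],[0,-0.006,0],[0,-0.006,0],[0,-0.006,0],[0,-0.006,0],[0,0,0]], "rotation": [[0,0,0],[0,0,0],[0,0,0],[0,0,0],[0,0,0],[0,0,0],[0,0,0],[0,0,0],[0,0,0]], "grip": [0,0,0,0,0,0,0,0,0]}}

```text
clock: 5.98
position: [503.7, 169.6, 17.5]
ee_rot: [0.997, 0.073, -0.001, 0.001]
contact_force: [-1.4, -2.7, 8.5]
gripper_width: 0.2
```

```bash
python3 st.py;python3 ring.py 145
```

```text
t 5.9833 pos [503.7 169.6  17.5] track x,y 26.8 1.0 F [-1.4 -2.7  8.5] F along -2.5 w 0.17972451831230862
tool y ang 98.41 tz [-0.0019 -0.0023 -1.    ]
ring 180 [509.9 148.8] track 5.3 -2.0
```

The ring moves along with the finger, over the pins. I'll keep pushing.

>>> {"fn": "play_rows", "kwargs": {"travel": [[0,-0.006,0],[0,-0.006,0],[0,-0.006,0],[0,-0.006,0],[0,-0.006,0],[0,-0.006,0],[0,-0.004,0],[0,0,0]], "rotation": [[0,0,0],[0,0,0],[0,0,0],[0,0,0],[0,0,0],[0,0,0],[0,0,0],[0,0,0]], "grip": [0,0,0,0,0,0,0,0]}}

```text
clock: 6.7
position: [497.8, 208.8, 17.5]
ee_rot: [0.997, 0.073, -0.001, 0.001]
contact_force: [-0.5, -3.5, 9.3]
gripper_width: -0.1
```

```bash
python3 st.py;python3 ring.py 185
```

```text
t 6.7 pos [497.8 208.8  17.5] track x,y 66.5 1.1 F [-0.5 -3.5  9.3] F along -3.4 w -0.11114347134594979
tool y ang 98.4 tz [-0.0021 -0.0028 -1.    ]
ring 189 [503.6 187.2] track 44.2 -1.4
```

Near home now, so I'll creep forward and watch the force.

>>> {"fn": "play_rows", "kwargs": {"travel": [[0,-0.002,0],[0,-0.002,0],[0,-0.002,0],[0,0,0]], "rotation": [[0,0,0],[0,0,0],[0,0,0],[0,0,0]], "grip": [0,0,0,0]}}

```text
clock: 7.08
position: [496.9, 214.0, 17.5]
ee_rot: [0.997, 0.073, -0.001, 0.002]
contact_force: [-1.0, -5.6, 8.6]
gripper_width: 0.0
```

>>> {"fn": "play_rows", "kwargs": {"travel": [[0,-0.001,0],[0,-0.001,0],[0,0,0]], "rotation": [[0,0,0],[0,0,0],[0,0,0]], "grip": [0,0,0]}}

```text
clock: 7.33
position: [496.6, 215.7, 17.5]
ee_rot: [0.997, 0.073, -0.001, 0.002]
contact_force: [0.4, -6.4, 9.0]
gripper_width: -0.1
```

```bash
python3 st.py;python3 ring.py 190
```

```text
t 7.3333 pos [496.6 215.7  17.5] track x,y 73.5 1.3 F [ 0.4 -6.4  9. ] F along -6.4 w -0.0731998478897103
tool y ang 98.36 tz [-0.0026 -0.0037 -1.    ]
ring 162 [502.4 191.8] track 49.0 -0.9
```

>>> {"fn": "play_rows", "kwargs": {"travel": [[0,-0.001,0],[0,-0.001,0],[0,0,0]], "rotation": [[0,0,0],[0,0,0],[0,0,0]], "grip": [0,0,0]}}

```text
clock: 7.63
position: [496.3, 217.6, 17.5]
ee_rot: [0.997, 0.073, -0.001, 0.002]
contact_force: [1.4, -5.3, 8.3]
gripper_width: -0.1
```

>>> {"fn": "play_rows", "kwargs": {"travel": [[0,-0.001,0],[0,-0.001,0],[0,0,0]], "rotation": [[0,0,0],[0,0,0],[0,0,0]], "grip": [0,0,0]}}

```text
clock: 7.88
position: [496.0, 219.6, 17.5]
ee_rot: [0.997, 0.073, -0.001, 0.002]
contact_force: [1.4, -7.1, 8.3]
gripper_width: 0.3
```

```bash
python3 st.py;python3 ring.py 190; python3 - <<'E'
from h import *
c=optics.get_image("side");i=c["image"][175:255,220:330];cv2.imwrite("pics/s2.png",cv2.resize(i,None,fx=7,fy=7,interpolation=cv2.INTER_CUBIC))
E
```

```text
t 7.8833 pos [496.  219.6  17.5] track x,y 77.4 1.3 F [ 1.4 -7.1  8.3] F along -7.2 w 0.25982368922901694
tool y ang 98.36 tz [-0.0027 -0.0038 -1.    ]
ring 165 [501.9 195.1] track 52.3 -0.9
```

View pics/s2.png

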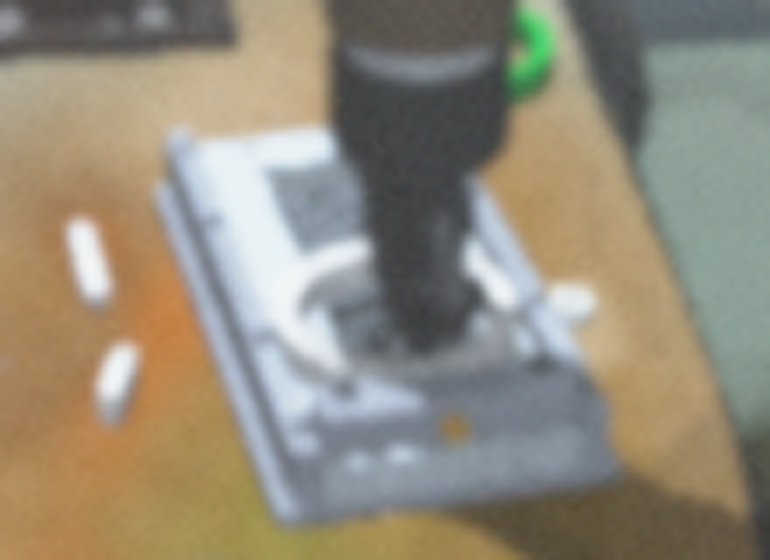

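The ring (about (400,305)) is close to the end block and still moving. I'll keep creeping until the force jumps.

>>> {"fn": "play_rows", "kwargs": {"travel": [[0,-0.001,0],[0,-0.001,0],[0,0,0]], "rotation": [[0,0,0],[0,0,0],[0,0,0]], "grip": [0,0,0]}}

```text
clock: 8.23
position: [495.7, 221.6, 17.5]
ee_rot: [0.997, 0.073, -0.001, 0.002]
contact_force: [0.6, -5.9, 8.2]
gripper_width: 0.3
```

>>> {"fn": "play_rows", "kwargs": {"travel": [[0,-0.001,0],[0,-0.001,0],[0,0,0]], "rotation": [[0,0,0],[0,0,0],[0,0,0]], "grip": [0,0,0]}}

```text
clock: 8.48
position: [495.5, 223.1, 17.5]
ee_rot: [0.997, 0.073, -0.002, 0.002]
contact_force: [0.8, -8.3, 9.2]
gripper_width: -0.2
```

```bash
python3 st.py;python3 ring.py 190
```

```text
t 8.4833 pos [495.5 223.1  17.5] track x,y 81.0 1.4 F [ 0.8 -8.3  9.2] F along -8.3 w -0.21774192849161605
tool y ang 98.36 tz [-0.0029 -0.0045 -1.    ]
ring 137 [501.5 198.1] track 55.3 -1.0
```

>>> {"fn": "play_rows", "kwargs": {"travel": [[0,-0.001,0],[0,-0.001,0],[0,0,0]], "rotation": [[0,0,0],[0,0,0],[0,0,0]], "grip": [0,0,0]}}

```text
clock: 8.78
position: [495.3, 223.4, 17.5]
ee_rot: [0.997, 0.073, -0.002, 0.003]
contact_force: [4.7, -15.4, 10.3]
gripper_width: -0.2
```

```bash
python3 st.py;python3 ring.py 190
```

```text
t 8.7833 pos [495.3 223.4  17.5] track x,y 81.3 1.5 F [  4.7 -15.4  10.3] F along -15.9 w -0.20926539533595703
tool y ang 98.32 tz [-0.0037 -0.0067 -1.    ]
ring 141 [500.9 197.7] track 55.0 -0.3
```

The force jumped, so the ring is home. I'll back off from the rim with the tread still down, then lift straight up.

>>> {"fn": "play_rows", "kwargs": {"travel": [[0,0.003,0],[0,0.005,0],[0,0.006,0],[0,0.006,0],[0,0,0]], "rotation": [[0,0,0],[0,0,0],[0,0,0],[0,0,0],[0,0,0]], "grip": [0,0,0,0,0]}}

```text
clock: 9.25
position: [499.7, 208.2, 17.8]
ee_rot: [0.997, 0.073, 0.001, -0.001]
contact_force: [1.1, 0.9, 5.4]
gripper_width: 0.0
```

```bash
python3 st.py;python3 ring.py 190
```

```text
t 9.25 pos [499.7 208.2  17.8] track x,y 65.6 -0.7 F [1.1 0.9 5.4] F along 0.7 w 0.029015145485495934
tool y ang 98.37 tz [ 0.002   0.0015 -1.    ]
ring 152 [501.5 197.4] track 54.7 -0.9
```

The ring stayed put. Lifting now.

>>> {"fn": "play_rows", "kwargs": {"travel": [[0,0,-0.006],[0,0,-0.012],[0,0,-0.02],[0,0,-0.03],[0,0,-0.03],[0,0,-0.03],[0,0,-0.03],[0.0,0.03,0],[0,0.03,0],[0,0.03,0],[0,0.03,0],[0,0.03,0]], "rotation": [[0,0,0],[0,0,0],[0,0,0],[0,0,0],[0,0,0],[0,0,0],[0,0,0],[0,0,0],[0,0,0],[0,0,0],[0,0,0],[0,0,0]], "grip": [0,0,0,0,0,0,0,0,0,0,0,0]}}

```text
clock: 10.3
position: [519.3, 58.2, 174.4]
ee_rot: [0.997, 0.073, -0.001, 0.0]
contact_force: [0.6, 0.2, -0.2]
gripper_width: 0.0
```

>>> {"fn": "play_rows", "kwargs": {"travel": [[0,0.03,0],[0,0.03,0],[0,0.03,0],[0,0,0],[0,0,0]], "rotation": [[0,0,0],[0,0,0],[0,0,0],[0,0,0],[0,0,0]], "grip": [0,0,0,0,0]}}

```text
clock: 10.72
position: [532.7, -30.8, 174.2]
ee_rot: [0.997, 0.071, -0.001, -0.0]
contact_force: [-0.0, -1.2, -0.7]
gripper_width: -0.1
```

```bash
python3 st.py;python3 ring.py 190; python3 - <<'E'
from h import *
c=optics.get_image("top");i=c["image"][170:240,175:280];cv2.imwrite("pics/t3.png",cv2.resize(i,None,fx=7.5,fy=7.5,interpolation=cv2.INTER_CUBIC))
P=pts(c)[170:240,175:280]
a=np.radians(98.36);u=np.array([np.cos(a),np.sin(a)]);v=np.array([-u[1],u[0]]);d=P[...,:2]-[508.6,143.2];X=d@u;Y=d@v;Z=P[...,2]
for s in(1,-1):
    m=np.hypot(X,Y-34*s)<4;print("pin z",np.median(Z[m]),m.sum(),"strip",np.median(Z[(np.abs(Y-42*s)<10)&(X<-30)&(X>-110)]))
m=(np.abs(Y)<20)&(X>-95)&(X<-10);print("tread",Z[m].mean())
m=(Z>43)&(Z<52)&(X<90)&(X>-20)&(np.abs(Y)<58);q=np.c_[X[m],Y[m]]
from scipy.optimize import least_squares
print("ring top",least_squares(lambda p:np.hypot(q[:,0]-p[0],q[:,1]-p[1])-48.5,[53,0],loss="soft_l1",f_scale=2).x)
E
```

```text
t 10.7167 pos [532.7 -30.8 174.2] track x,y -175.6 1.5 F [-0.  -1.2 -0.7] F along -1.2 w -0.05358507726288921
tool y ang 98.18 tz [-2.9e-03  1.0e-04 -1.0e+00]
ring 182 [501.7 200.3] track 57.5 -1.5
pin z 523.8391956697068 9 strip 497.4640147373259
pin z nan 0 strip 482.5921078885211
tread 510.65241562131996
ring top [53.  0.]
  return _methods._mean(a, axis=axis, dtype=dtype,
  ret = ret.dtype.type(ret / rcount)
```

View pics/t3.png

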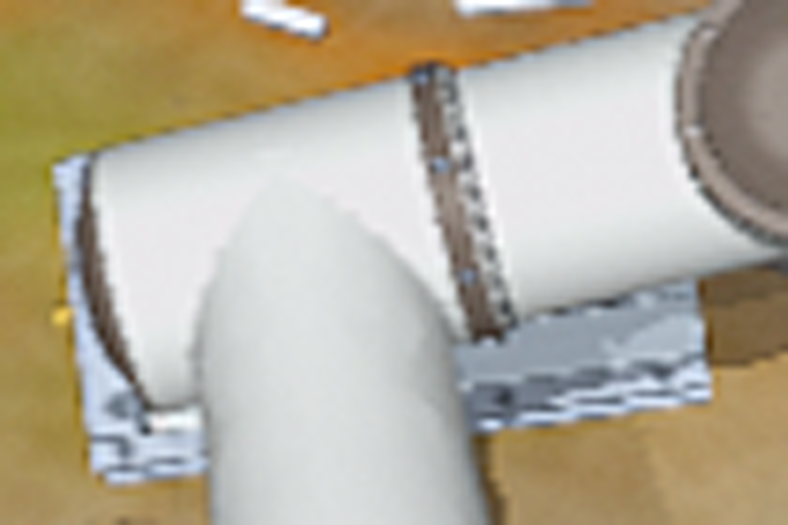

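The arm hides the view. I'll move farther to the right, toward the robot and higher.

>>> {"fn": "play_rows", "kwargs": {"travel": [[-0.014,0.02,-0.016],[-0.014,0.02,-0.016],[-0.012,0.028,-0.012],[-0.012,0.028,-0.012],[-0.012,0.028,-0.012],[-0.012,0.028,-0.012],[-0.012,0.028,-0.012],[-0.012,0.028,0],[-0.012,0.028,0],[-0.012,0.028,0],[0,0,0],[0,0,0]], "rotation": [[0,0,0],[0,0,0],[0,0,0],[0,0,0],[0,0,0],[0,0,0],[0,0,0],[0,0,0],[0,0,0],[0,0,0],[0,0,0],[0,0,0]], "grip": [0,0,0,0,0,0,0,0,0,0,0,0]}}

```text
clock: 11.82
position: [449.3, -308.5, 266.5]
ee_rot: [0.997, 0.073, -0.0, -0.0]
contact_force: [-1.0, 0.8, -0.5]
gripper_width: -0.1
```

```bash
python3 st.py;python3 ring.py 190; python3 - <<'E'
from h import *
c=optics.get_image("top");i=c["image"][170:240,175:280];cv2.imwrite("pics/t4.png",cv2.resize(i,None,fx=7.5,fy=7.5,interpolation=cv2.INTER_CUBIC))
P=pts(c)[170:240,175:280]
a=np.radians(98.36);u=np.array([np.cos(a),np.sin(a)]);v=np.array([-u[1],u[0]]);d=P[...,:2]-[508.6,143.2];X=d@u;Y=d@v;Z=P[...,2]
for s in(1,-1):
    m=np.hypot(X,Y-34*s)<4;print("pin z",np.median(Z[m]),m.sum(),"strip",np.median(Z[(np.abs(Y-42*s)<10)&(X<-30)&(X>-110)]))
m=(np.abs(Y)<20)&(X>-95)&(X<-10);print("tread",np.median(Z[m]))
m=(Z>43)&(Z<52)&(X<93)&(X>-20)&(np.abs(Y)<58);q=np.c_[X[m],Y[m]]
from scipy.optimize import least_squares
print("ring top",least_squares(lambda p:np.hypot(q[:,0]-p[0],q[:,1]-p[1])-48.5,[53,0],loss="soft_l1",f_scale=2).x)
E
```

```text
t 11.8167 pos [ 449.3 -308.5  266.5] track x,y -438.3 124.3 F [-1.   0.8 -0.5] F along 0.9 w -0.10029283268521554
tool y ang 98.32 tz [-1.1e-03  8.0e-04 -1.0e+00]
ring 190 [502.  200.1] track 57.2 -1.8
pin z 38.59372341227194 6 strip 30.219421391241784
pin z 37.35183180660235 5 strip 29.95917009514932
tread 28.56296134016461
ring top [52.22014629 -1.96089704]
```

View pics/t4.png

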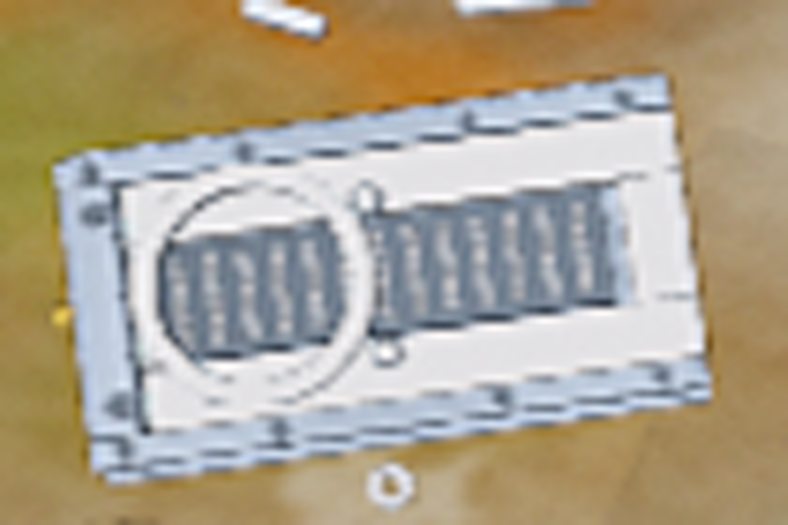

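The ring is home at x ≈ 52 and flat. The pins are up behind it at 38 mm, the tread is at 28.5 mm, and the arm is clear.

```bash
python3 -c "
from bench import workorder
print(workorder.job_done())"
```

```text
the job is handed in; nothing more can be done
None
```

I pressed the tread down through the ring's bore with the shut fingers and kept it within about 1 mm of the bottom. I pushed the ring over the pins until the push force jumped from about 8 N to 16 N at the end block. Then I backed off from the rim, lifted off and moved clear, and handed the job in at about 12 s of the 40 s.

My last checks:
- **Ring:** the top camera puts its centre at track x ≈ +52 mm, y ≈ -2 mm, inside the required range. It looked flat in the picture, but I did not measure its tilt.
- **Stop:** it is up, with pin tops at about 37 to 39 mm against floor strips at about 30 mm, and the tread at 28.6 mm.
- **Robot:** it is clear of everything, with a contact-force reading of about 1 N, the same as in free air before.
- **Bystanders:** the nut and the two blocks beyond the track look unmoved in the last crop. I did not look at the others again, but nothing touched them that I know of.

One check disagreed: the side camera put the ring at x ≈ +57 mm, close to the +58 mm limit. It had read about 5 mm too far along the track from the start, so I trusted the top view and the contact with the end block.

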